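Load the slide loader

ROBOT

A 7-joint arm with a two-finger parallel gripper is mounted at the origin on the work surface. World frame = base frame: x ahead of the robot, y to its left, z up, the work surface at z = 0. Lengths are in m, angles in rad, forces in N, time in s.
With the tool pointing down it reaches from about 0.4 to 0.85 m from the base axis. Payload 6.9 kg.
Tool frame: the origin (TCP) lies at the very end of the fingers, on their centre line; the grasp point (between the pads) lies 19 mm behind it; z points along the fingers, y is the line along which they close (so a half turn about z gives the same grasp; the last joint's range is limited). The gripper opens to 85 mm and grips with 20 to 120 N. Pads are 22 mm wide; open, the fingers measure 114 mm over their backs; the gripper's body (76 mm by 85 mm) begins 54 mm behind the grasp point. The pads swing forward as they close: fully open they stand 13 mm farther back than shut.
Start: joints at [1.397, 0.507, -0.238, 1.5, 0.126, 1.149, -0.155], TCP at [0.173, -0.601, 0.231] pointing down, gripper open.
Joint ranges: [-3.08, 3.08], [-0.24, 2.05], [-1.43, 1.35], [0, 2.5], [-1.52, 4.66], [0.17, 1.96], [-2.89, 2.89]. Speed limits (rad/s): [2.39, 2.39, 3.14, 3.14, 3.14, 3.14, 3.14].

INTERFACE

Orientations are given as a 3x3 rotation matrix whose columns are the frame's x, y, z axes.
In Python, from cell import bot gives the robot as it stands. Calls block until the motion is done:
- bot.move_pose(position, orientation): joint-space move of the TCP to a pose.
- bot.move_l(position, v=0.15, orientation=None): straight line of the TCP; orientation=None keeps the orientation; v is the mean speed in m/s.
- bot.move_joints(angles): joint-space move.
- bot.grip(opening): finger opening in m; the grip force is fixed at half the most; returns when the fingers have stopped.
- bot.hold(seconds).
- bot.inverse_kinematics(position, orientation): joint angles nearest the present ones, or None.
- bot.get_obs(): the state.
- bot.read_camera(name): name is "side" or "top"; returns a dict with "img" (384x512x3 uint8, red, green, blue), "fovy" (degrees; the focal length in pixels is half the picture's height over the tangent of half this angle, whatever the lens; pixels are square), "cx", "cy" (the principal point, pixels), "dist_coeffs" ([k1, k2, p1, p2, k3] as OpenCV has them; the pictures are not rectified), "T" (4x4, takes a point from camera to world coordinates). Camera axes: x right, y up, looking along -z (the intrinsics and any distortion apply to the point x, -y, -z); pixel columns grow to the right and rows downward; lengths in m; the calibration is good to about 2 mm. A picture is of the moment at which its call begins. There is no depth.
A pose or a line that the arm cannot do raises bot.IKError and nothing moves.
- bot.job_done(): hands the job in; it is judged then, once.
The state is a dict: "t": time; "joint_pos": joint angles; "dq": joint speeds; "effort": joint torques, N m; "tcp_pos": TCP position; "tool_rot": TCP orientation; "wrist_force": force on the tool from outside, world axes, zero at the start; "torque": the same for the moment, N m; "gripper_width": finger opening in m; "grip_force": force on a finger pad.
Only numpy, scipy, OpenCV 4.12 (cv2) and the standard library are available. Lean on these libraries where they do the work, as an engineer would, in place of code of your own. Each camera call takes 0.05 s, during which the arm holds its last target. There are 200 camera calls.

TASK

Unlock the slide loader: draw its lock pin up out of the bore and leave it hanging by its head in the notch at the side of the loader. Then slide the gate fully open by its knob, slide every slide carrier on the bench, grip fin to the rear, fully home against the stop in a bay of its own, and finally slide the gate fully shut behind them. The pin stays in its notch; leave the other things on the bench where they are.

Things in the scene. Friction and masses are not known exactly. Their poses are not given: they have to be found in the camera images.
- loader: low slide loader, fixed on the bench, its four bay mouths towards the robot. Origin on the bench in the middle of the row of mouths; x into the bays, y along the row (robot's left), z up. In mm here: bore block 34 x 34 at x -13, y -220, top z 30; housing behind the bays x 126..316, top z 73. Bay walls and lips reach z 31, x 0..126
- shelf (a point): middle of the flat loading shelf before the mouths: loader x -89, y 0, z 12 mm; the shelf is 124 (x) x 320 (y) mm. The bay floors are level with it; the gate strip between (x -21..-5) is 2 mm lower, so a carrier set on the shelf slides straight in
- bay1 (a point): where the origin of a carrier lies when fully home in bay 1 (numbered from the robot's right): loader x 59, y -117, z 12 mm, x axes alike. Bay: 52 mm wide, walls with pointed noses from x 0, stop at x 114; from x 20 inward lips hang over the carrier's sides (underside z 24.5, top z 30.5), open 40 mm wide in the middle for the fin
- bay2 (a point): where the origin of a carrier lies when fully home in bay 2 (numbered from the robot's right): loader x 59, y -39, z 12 mm, x axes alike. Bay: 52 mm wide, walls with pointed noses from x 0, stop at x 114; from x 20 inward lips hang over the carrier's sides (underside z 24.5, top z 30.5), open 40 mm wide in the middle for the fin
- bay3 (a point): where the origin of a carrier lies when fully home in bay 3 (numbered from the robot's right): loader x 59, y 39, z 12 mm, x axes alike. Bay: 52 mm wide, walls with pointed noses from x 0, stop at x 114; from x 20 inward lips hang over the carrier's sides (underside z 24.5, top z 30.5), open 40 mm wide in the middle for the fin
- bay4 (a point): where the origin of a carrier lies when fully home in bay 4 (numbered from the robot's right): loader x 59, y 117, z 12 mm, x axes alike. Bay: 52 mm wide, walls with pointed noses from x 0, stop at x 114; from x 20 inward lips hang over the carrier's sides (underside z 24.5, top z 30.5), open 40 mm wide in the middle for the fin
- notch (a point): where the pin's origin lies when it hangs parked: loader x 45, y -192, z 46 mm. The notch is a U 12.9 mm wide in a plate 8 mm thick (46 mm along x, top z 46), open to the side away from the bays (loader -y; plate edge y -215, closed end y -185.5), empty below. The shank goes in from the side or from above; the head rests on the plate
- pin: lock pin, standing at the start in the bore through the gate's lug: steel shank 10 mm across, 34 mm long (last 6 mm narrower), below a black cylindrical head 22 mm across, 30 mm tall. Origin on the axis at the underside of the head, z up towards the head; about 60 g. Bore: 11.5 mm, 30 mm deep, vertical; the gate's lug over it has its top at z 39 mm
- gate (a joint): position of the sliding gate along the loader's y, m: 0 = shut (a steel tooth 20 mm wide, up to z 31 mm, stands before the middle of every bay), 0.040 = fully open (teeth before the walls; at 0.039 exactly in line with them). It moves with about 2 N; the pin in its bore locks it
- gate_knob (a point): the gate's black upright knob at the robot's left-hand end, 14 mm thick along loader y, 24 mm along x, from z 10 to z 70 mm; this point is on its axis at z 55 mm; it moves with the gate (loader x -13, y 197 mm when shut)
- carrier1: slide carrier (there are 3 or 4, all alike, lying flat on the bench at the start): flat plastic plate 110 (x) x 50 (y) x 10 mm with a glass slide on it, and an upright grip fin 26 (x) x 14 (y) mm, from 10 to 55 mm above the underside, centred at x -36 mm. Origin at the middle of the underside; x points forward, the edge that enters the bay first; the fin is at the rear; mass about 90 g
- carrier2: slide carrier (there are 3 or 4, all alike, lying flat on the bench at the start): flat plastic plate 110 (x) x 50 (y) x 10 mm with a glass slide on it, and an upright grip fin 26 (x) x 14 (y) mm, from 10 to 55 mm above the underside, centred at x -36 mm. Origin at the middle of the underside; x points forward, the edge that enters the bay first; the fin is at the rear; mass about 90 g
- carrier3: slide carrier (there are 3 or 4, all alike, lying flat on the bench at the start): flat plastic plate 110 (x) x 50 (y) x 10 mm with a glass slide on it, and an upright grip fin 26 (x) x 14 (y) mm, from 10 to 55 mm above the underside, centred at x -36 mm. Origin at the middle of the underside; x points forward, the edge that enters the bay first; the fin is at the rear; mass about 90 g
- carrier4: slide carrier (there are 3 or 4, all alike, lying flat on the bench at the start): flat plastic plate 110 (x) x 50 (y) x 10 mm with a glass slide on it, and an upright grip fin 26 (x) x 14 (y) mm, from 10 to 55 mm above the underside, centred at x -36 mm. Origin at the middle of the underside; x points forward, the edge that enters the bay first; the fin is at the rear; mass about 90 g
- fin1 (a point): middle of the top of the grip fin of carrier1
- fin2 (a point): middle of the top of the grip fin of carrier2
- fin3 (a point): middle of the top of the grip fin of carrier3
- fin4 (a point): middle of the top of the grip fin of carrier4
- reagent_bottle: loose glass bottle, 66 mm across, 130 mm tall, not part of the job; origin under its centre
- stain_jar: loose amber jar, 56 mm across, 75 mm tall, not part of the job; origin under its centre
- beaker: loose glass cup, 70 mm across, 90 mm tall, not part of the job; origin under its centre
- tip_box: loose blue pipette-tip box 120 x 75 x 55 mm, not part of the job; origin under its centre
- dish_stack: loose stack of dishes as one piece, 62 mm across, 44 mm tall, not part of the job; origin under its centre
- tube_rack: loose white tube rack 150 x 70 x 70 mm, not part of the job; origin under its centre
Things that resemble listed ones, but are neither listed nor needed, are in the scene too. Leave any red look-alike of the carrier2 alone.

How it is judged:
On the way, in this order (a step that is already met when the one before it is completed fails the run):
1. the pin hangs parked in the side notch, released (horizontal distance between pin and notch below 0.008 m and z of pin in the frame of notch between -0.004 and 0.004 m and angle between pin's own z axis and vertical below 0.15 rad and contact force between the fingers and pin below 0.2 N), for 0.2 s.
2. the gate is slid open (value of joint gate above 0.034 m), for 0.2 s.
3. every carrier is fully home in a bay, released ((distance between carrier1 and bay1 below 0.006 m or distance between carrier1 and bay2 below 0.006 m or distance between carrier1 and bay3 below 0.006 m or distance between carrier1 and bay4 below 0.006 m) and (distance between carrier2 and bay1 below 0.006 m or distance between carrier2 and bay2 below 0.006 m or distance between carrier2 and bay3 below 0.006 m or distance between carrier2 and bay4 below 0.006 m) and (distance between carrier3 and bay1 below 0.006 m or distance between carrier3 and bay2 below 0.006 m or distance between carrier3 and bay3 below 0.006 m or distance between carrier3 and bay4 below 0.006 m) and (distance between carrier4 and bay1 below 0.006 m or distance between carrier4 and bay2 below 0.006 m or distance between carrier4 and bay3 below 0.006 m or distance between carrier4 and bay4 below 0.006 m) and x of each of fin1, fin2, fin3, fin4 in the frame of loader below 0.04 m and contact force between the fingers and carrier1 below 0.2 N and contact force between the fingers and carrier2 below 0.2 N and contact force between the fingers and carrier3 below 0.2 N and contact force between the fingers and carrier4 below 0.2 N), for 0.2 s.
4. the gate is slid shut behind them (value of joint gate below 0.005 m), for 0.2 s.
At the end, for the whole second after the job is handed in: The pin hangs upright in the side notch (8 mm sideways, 4 mm in height, 0.15 rad); every carrier present is home in a bay (origin within 6 mm of the home point), fin to the rear (less than 40 mm inside the mouth); the gate is shut (under 5 mm); all released and at rest (all of step 1 and all of step 3 and value of joint gate below 0.005 m and linear speed of each of carrier1, carrier2, carrier3, carrier4, pin below 0.02 m/s and contact force between the fingers and loader below 0.2 N); the robot touches nothing.
It fails at once if another thing on the bench is shoved more than 60 mm or knocked over (distance of any of reagent_bottle, stain_jar, beaker, tip_box, dish_stack, tube_rack from where it was at the start of the episode above 0.06 m or angle between any of reagent_bottle, stain_jar, beaker, tip_box, dish_stack, tube_rack's own z axis and vertical above 0.6 rad).
Of carrier1, carrier2, carrier3, carrier4 only 3 to 4 are there at a start; the rules pass over those that are not, and their reading is None.
At some moment in a run one of carrier1, carrier2, carrier3, carrier4 may be knocked a few centimetres aside while the robot is not near it.
It also fails if it takes over 208 s, if anything falls off the work surface, if the arm or the gripper's body presses on something with over 40 N, if the wrist force passes 120 N, or if a joint passes its speed limit or range.

## Working session

There is one attempt and no reset: what is moved stays moved. The work goes in short steps, each a Python script; the robot and the scene stay as the last script left them, time stands still between calls to the robot, and variables do not carry over. Pictures are saved under pics/ and viewed, at most 14 in all, crops included, and the job is handed in when it is done.

```bash
ls; mkdir -p pics
python3 - <<'E'
from cell import bot
import cv2,numpy as np
for n in("top","side"):
    c=bot.read_camera(n); print(n,c["fovy"],c["cx"],c["cy"],c["dist_coeffs"],np.round(c["T"],3).tolist())
    cv2.imwrite(f"pics/{n}0.png",cv2.resize(c["img"][:,:,::-1],(800,600),interpolation=cv2.INTER_CUBIC)); np.save(f"{n}0.npy",c["img"])
o=bot.get_obs(); print(o["t"],o["tcp_pos"],o["tool_rot"],o["gripper_width"])
E
```

```text
pics
top 48.88916191775721 265.0019772103278 188.7895069280987 [0.03022479 0.         0.         0.         0.        ] [[-0.006, 0.985, -0.173, 0.172], [-1.0, -0.006, -0.001, -0.01], [-0.002, 0.173, 0.985, 1.826], [0.0, 0.0, 0.0, 1.0]]
side 51.83689666250318 255.0580829300982 194.63680220180788 [0.00097939 0.         0.         0.         0.        ] [[-0.965, 0.184, -0.189, 0.186], [-0.263, -0.72, 0.642, 0.894], [-0.018, 0.669, 0.743, 1.109], [0.0, 0.0, 0.0, 1.0]]
0.1 [ 0.17242285 -0.60029308  0.23050646] [[ 9.61113969e-01  2.76151661e-01 -4.44685274e-04]
 [ 2.76152019e-01 -9.61112726e-01  1.54622301e-03]
 [-4.00622644e-07 -1.60889727e-03 -9.99998706e-01]] 0.08517777950396195
```

View pics/top0.png

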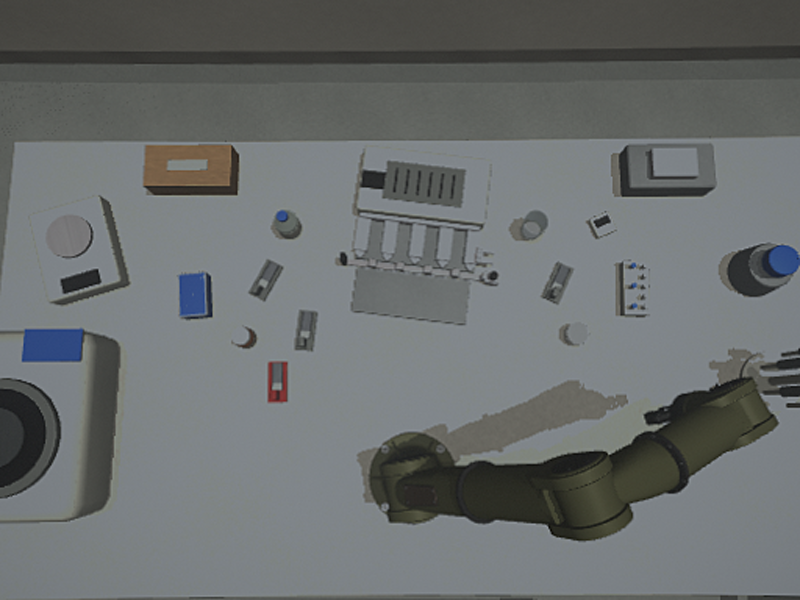

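View pics/side0.png

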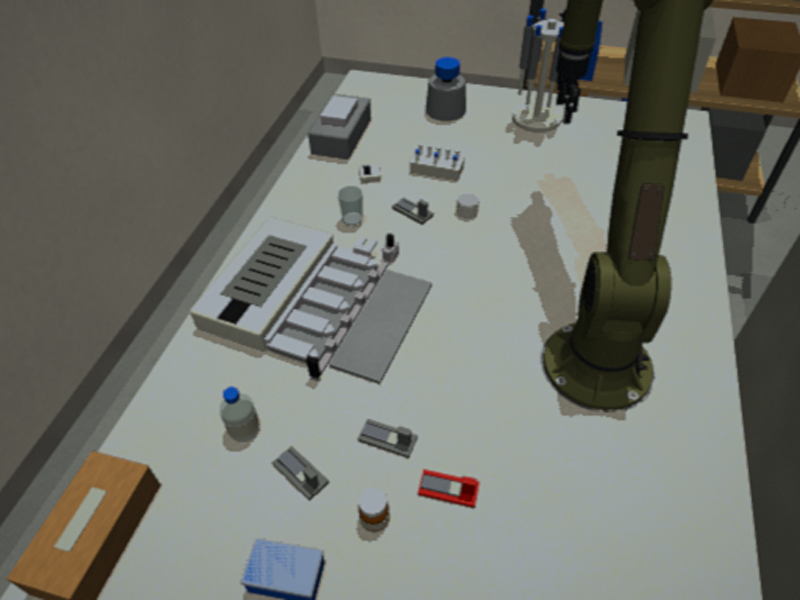

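Top view shows three grey carriers near (265,280), (306,330) and (557,283). The red look-alike is at (277,382), the pin at (492,275) and the knob at (343,258). Next I'll enlarge for measurement.

```bash
cat > h.py <<'E'
import numpy as np, cv2
from scipy.optimize import least_squares
def crop(img,x0,y0,w,h,s):
    c=cv2.resize(np.ascontiguousarray(img[y0:y0+h,x0:x0+w,::-1]),(w*s,h*s),interpolation=cv2.INTER_CUBIC)
    c=cv2.convertScaleAbs(c,alpha=1.5)
    for k in range(0,w,10):
        cv2.line(c,(k*s,0),(k*s,6 if (x0+k)%50 else 14),(0,255,255),1); cv2.putText(c,str(x0+k),(k*s+2,14),0,.35,(0,255,255),1)
    for k in range(0,h,10):
        cv2.line(c,(0,k*s),(6,k*s),(0,255,255),1); cv2.putText(c,str(y0+k),(2,k*s+10),0,.35,(0,255,255),1)
    return c
E
python3 - <<'E'
from h import *
t=np.load("top0.npy"); s=np.load("side0.npy")
cv2.imwrite("pics/c1.png",crop(t,212,88,114,124,6)[:,:,:][:600] if 0 else crop(t,212,90,118,120,5))
cv2.imwrite("pics/c2.png",crop(s,120,135,160,115,5))
a=np.zeros((600,800,3),np.uint8)
a[:480,:400]=crop(t,150,160,50,60,8)[:480,:400]; a[:,400:]=0
L=crop(t,155,160,55,70,7); R=crop(t,340,160,34,40,10)
a[:]=0; a[:490,:385]=L; a[:400,400:740]=R
cv2.imwrite("pics/c3.png",a)
b=np.zeros((600,800,3),np.uint8)
L=crop(s,170,260,105,60,7); b[:420,:735]=L
b[420:420+180,:300]=crop(s,245,120,50,30,6)
cv2.imwrite("pics/c4.png",b)
E
```

```text
(no output)
```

View pics/c1.png

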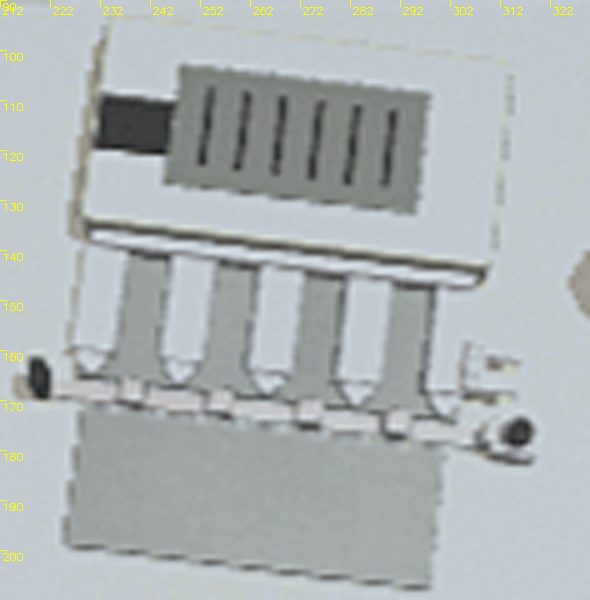

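View pics/c2.png

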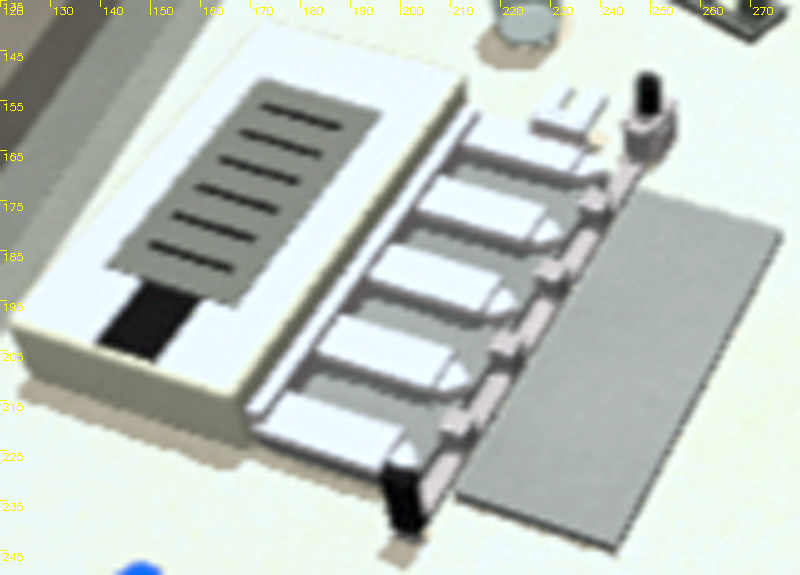

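View pics/c3.png

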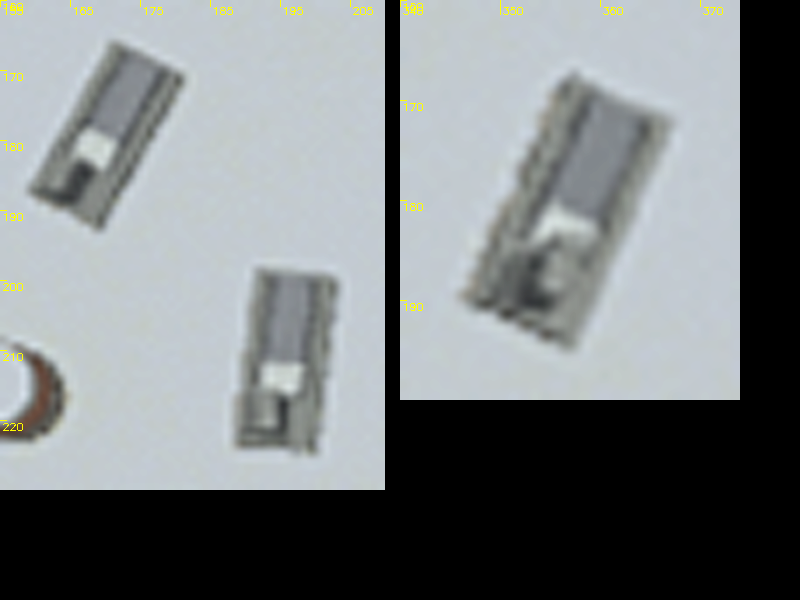

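View pics/c4.png

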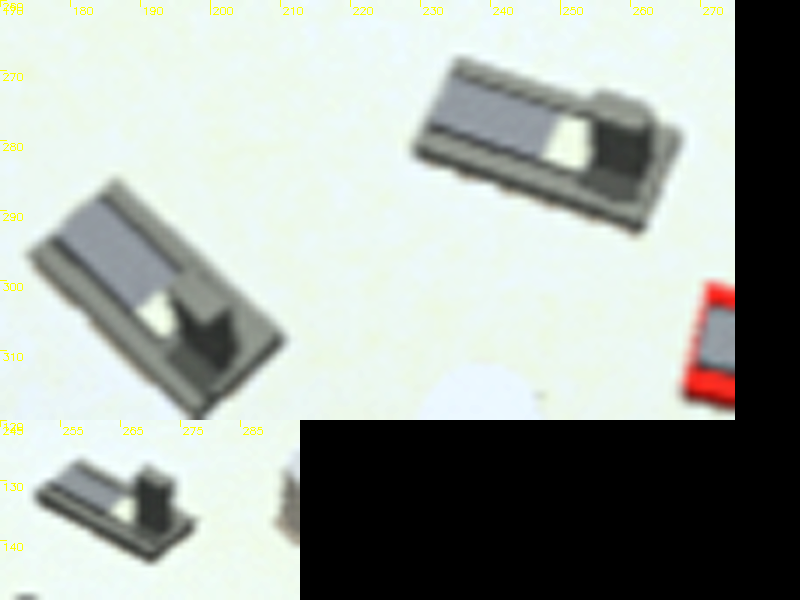

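The crops show plain grey carriers A, B and C, with the fin at the robot-side (rear) end; the red one stays untouched. I'll fit all the poses from both views.

```bash
cat >> h.py <<'E'
CAL=np.load("cal.npy",allow_pickle=True).item() if __import__("os").path.exists("cal.npy") else None
def proj(P,c):
    T=np.array(c["T"]); p=(np.atleast_2d(P)-T[:3,3])@T[:3,:3]; p=p*[1,-1,-1]
    f=192/np.tan(np.radians(c["fovy"])/2); K=np.array([[f,0,c["cx"]],[0,f,c["cy"]],[0,0,1.]])
    return cv2.projectPoints(p,np.zeros(3),np.zeros(3),K,np.array(c["dist_coeffs"]))[0][:,0]
def pose(q,P):  # q=x,y,yaw ; P local m
    c,s=np.cos(q[2]),np.sin(q[2]); P=np.atleast_2d(P).astype(float)
    return np.c_[q[0]+c*P[:,0]-s*P[:,1], q[1]+s*P[:,0]+c*P[:,1], P[:,2]+(q[3] if len(q)>3 else 0)]
def px(uv,x0,y0,s): return np.array([x0,y0])+(np.array(uv,float)+.5)/s-.5
def fit(q0,obs):  # obs: list of (cam, local mm array, pixels)
    r=lambda q: np.concatenate([(proj(pose(q,np.array(P)/1e3),CAL[c])-uv).ravel() for c,P,uv in obs])
    return least_squares(r,q0,loss="soft_l1",f_scale=.5)
E
python3 - <<'E'
from cell import bot
import numpy as np
np.save("cal.npy",{n:{k:v for k,v in bot.read_camera(n).items() if k!="img"} for n in("top","side")})
E
cat > m.py <<'E'
from h import *
np.set_printoptions(suppress=True,precision=4)
Lt=[([-151,160,12],(64,547)),([-151,-160,12],(431,588)),([-27,-160,12],(441,450)),([-13,-220,69],(518,430)),([-13,197,70],(39,370)),([0,78,31],(182,382)),([0,0,31],(269,392)),([0,-78,31],(359,405))]
Ls=[([-151,160,12],(615,552)),([-151,-160,12],(783,235)),([-27,160,12],(456,493)),([-13,-220,69],(648,76)),([-13,197,70],(401,463)),([0,-78,31],(560,232)),([0,0,31],(516,302)),([0,78,31],(468,386))]
u=lambda L:([a for a,b in L],[b for a,b in L])
P1,U1=u(Lt);P2,U2=u(Ls)
o=[("top",P1,px(U1,212,90,5)),("side",P2,px(U2,120,135,5))]
for sel in (o,o[:1],o[1:]):
    s=fit([.55,0,-.1],sel); print("loader",s.x); 
    if sel is o: print(s.fun.reshape(-1,2).round(1).tolist())
s=fit([.55,0,-.1,0],o);print("with z",s.x)
C=[[55,25,10],[55,-25,10],[-55,-25,10],[-55,25,10],[-36,0,55]]
D={"A":((( 112,40),(185,75),(100,230),(28,190)),(155,160,7),((28,252),(115,180),(285,338),(200,402),(205,284)),(170,260,7)),
"B":(((258,268),(337,275),(315,452),(236,445),(262,410)),(155,160,7),((415,148),(460,58),(680,130),(640,222),(622,106)),(170,260,7)),
"C":(((172,72),(276,122),(175,352),(62,297),(170,268)),(340,160,10),((38,72),(82,40),(195,102),(152,133),(155,48)),(245,120,6))}
for k,(a,ca,b,cb) in D.items():
    o=[("top",C[:len(a)],px(a,*ca)),("side",C,px(b,*cb))]
    for sel in (o,o[:1],o[1:]):
        s=fit([.5,0.3,0],sel); print(k,s.x)
        if sel is o: print(s.fun.reshape(-1,2).round(1).tolist())
    print("  z:",fit([.5,.3,0,0],o).x)
E
python3 m.py
```

```text
loader [ 0.5757 -0.0087 -0.1269]
[[-0.2, -0.1], [-0.3, 0.5], [0.8, 0.2], [0.9, 0.0], [-0.6, 0.5], [-0.8, 0.4], [-0.4, 0.6], [-0.6, 0.1], [0.3, -1.5], [0.0, -1.6], [-0.8, -0.7], [-0.2, 0.7], [-0.5, 1.9], [-0.1, -0.6], [-0.2, -0.4], [-0.1, -2.0]]
loader [ 0.577  -0.01   -0.1293]
loader [ 0.574  -0.0058 -0.1274]
with z [ 0.5767 -0.0101 -0.1282 -0.0053]
A [ 0.5368  0.4081 -0.4631]
[[0.2, 0.1], [-0.1, -0.0], [0.0, 0.0], [0.2, 0.7], [0.0, 0.0], [-0.1, -0.7], [0.1, -1.6], [-0.0, 1.2], [-0.8, 1.0]]
A [ 0.5376  0.4085 -0.4729]
A [ 0.5367  0.4075 -0.4569]
  z: [ 0.5366  0.4081 -0.4622  0.0008]
B [ 0.3939  0.2937 -0.1008]
[[-0.3, 0.2], [-0.1, 0.3], [-0.1, 0.2], [-0.4, 0.1], [0.5, 0.2], [-0.4, -0.5], [-0.6, -0.6], [0.1, -0.3], [0.3, 0.1], [-0.2, 0.4]]
B [ 0.3946  0.2932 -0.1038]
B [ 0.3932  0.2942 -0.0956]
  z: [ 0.3941  0.2933 -0.0992 -0.0018]
C [ 0.5226 -0.4099 -0.4553]
[[-0.1, 0.7], [0.0, 0.5], [0.0, -0.2], [0.8, 0.4], [-0.8, 0.0], [-0.4, -0.3], [-0.3, -0.4], [0.1, -0.5], [-0.2, 0.1], [-0.2, 1.2]]
C [ 0.5238 -0.4099 -0.4546]
C [ 0.5216 -0.4092 -0.4571]
  z: [ 0.5227 -0.4101 -0.455  -0.0006]
```

```bash
cat > r.py <<'E'
from h import *
from cell import bot
import json,os
np.set_printoptions(suppress=True,precision=4)
LQ=json.load(open("L.json")) if os.path.exists("L.json") else [.5763,-.0090,-.128]
def Rz(a):
    y=np.array([np.cos(a),np.sin(a),0]); z=np.array([0,0,-1.]); return np.c_[np.cross(y,z),y,z]
def L(x,y,z): return pose(LQ,[[x/1e3,y/1e3,z/1e3]])[0]
def ori(p,a):  # of two equal grasps, the one nearest the middle of the last joint
    best=None
    for b in(a,a+np.pi):
        q=bot.inverse_kinematics(p,Rz(b))
        if q is not None and (best is None or abs(q[6])<best[0]): best=(abs(q[6]),Rz(b))
    return best[1]
def st(m=""):
    o=bot.get_obs(); print(m,"t%.1f"%o["t"],"tcp",np.array(o["tcp_pos"]),"F",np.array(o["wrist_force"]).round(1),"w%.4f"%o["gripper_width"],"g%.0f"%o["grip_force"]); return o
def save(name):
    for n in("top","side"): np.save(f"{n}{name}.npy",bot.read_camera(n)["img"])
E
python3 - <<'E'
from r import *
R=ori(L(-13,-220,200),LQ[2])
bot.move_pose(L(-13,-220,200),R); st("above")
bot.grip(.05); bot.move_l(L(-13,-220,80),v=.15); bot.move_l(L(-13,-220,43),v=.06); st("down")
E
```

```text
above t2.1 tcp [ 0.5347 -0.2274  0.1999] F [-1.3 -0.1 -0.4] w0.0857 g0
down t4.2 tcp [ 0.5355 -0.2254  0.043 ] F [-0.2  0.6 -1. ] w0.0498 g0
```

Run:
```python
from r import *
bot.grip(.012); bot.hold(.3); st("gripped"); save("p")
t=np.load("topp.npy"); s=np.load("sidep.npy")
a=np.zeros((420,800,3),np.uint8); a[:400,:400]=crop(t,290,155,50,50,8); a[:400,400:]=crop(s,225,130,50,50,8); cv2.imwrite("pics/p1.png",a)
```

```text
gripped t4.9 tcp [ 0.5356 -0.2256  0.0435] F [-1.1 -1.   6.2] w0.0201 g59
```

View pics/p1.png

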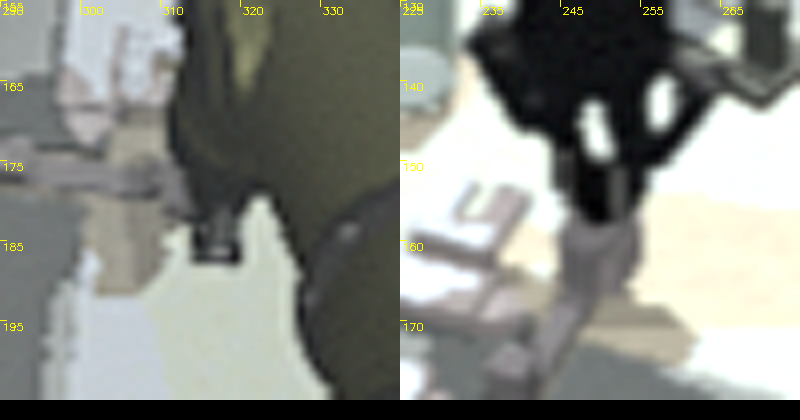

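The gripper holds the pin head with almost no lateral load, so I'll lift it.

Run:
```python
from r import *
p0=np.array(bot.get_obs()["tcp_pos"])
bot.move_l(p0+[0,0,.01],v=.04); st("up10")
bot.move_l(p0+[0,0,.075],v=.08); bot.hold(.2); st("up75"); save("q")
json.dump(p0.tolist(),open("pin0.json","w"))
t=np.load("topq.npy"); s=np.load("sideq.npy")
a=np.zeros((420,800,3),np.uint8); a[:400,:400]=crop(t,290,145,50,50,8); a[:400,400:]=crop(s,225,115,50,50,8); cv2.imwrite("pics/p2.png",a)
```

```text
up10 t5.4 tcp [ 0.5354 -0.2257  0.0536] F [-0.3 -0.1 -0.1] w0.0203 g59
up75 t6.6 tcp [ 0.5353 -0.2255  0.118 ] F [-0.2  0.  -0.8] w0.0202 g59
```

View pics/p2.png

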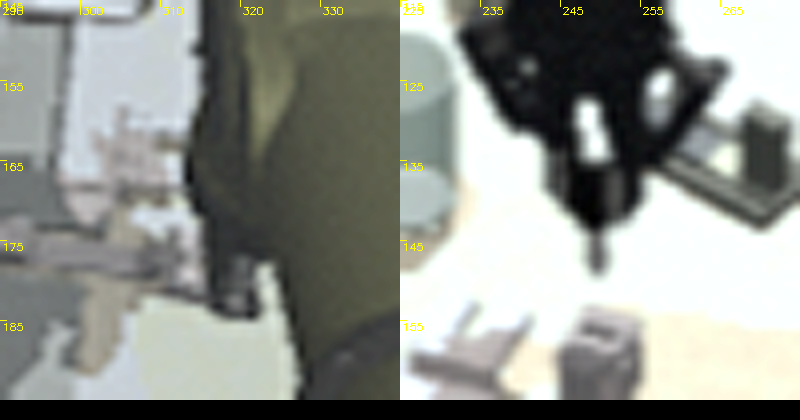

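Pin is clear of the bore and vertical (tip at about (249,149) in the side picture). I'll move it to the notch with a relative displacement.

Run:
```python
from r import *
p0=np.array(json.load(open("pin0.json"))); c,s=np.cos(LQ[2]),np.sin(LQ[2])
d=np.array([c*.058-s*.027,s*.058+c*.027,0])
bot.move_l(p0+d+[0,0,.075],v=.1)
for dz in (.045,.035,.03,.024,.018,.012,.0085,.0075):
    bot.move_l(p0+d+[0,0,dz],v=.04); o=st(dz)
    if o["wrist_force"][2]>8 or np.hypot(*o["wrist_force"][:2])>6: print("contact"); break
```

```text
0.045 t8.4 tcp [ 0.5967 -0.2062  0.0887] F [ 0.8  0.1 -0.2] w0.0203 g59
0.035 t8.8 tcp [ 0.5963 -0.2062  0.0781] F [ 0.  0. -1.] w0.0202 g59
0.03 t9.1 tcp [ 0.5964 -0.2062  0.0732] F [ 0.3 -0.7 -1.1] w0.0203 g59
0.024 t9.4 tcp [ 0.5963 -0.2062  0.0671] F [-0.   0.5 -0.8] w0.0200 g59
0.018 t9.7 tcp [ 0.5963 -0.2062  0.0611] F [ 0.8 -0.   0.3] w0.0200 g59
0.012 t10.0 tcp [ 0.5963 -0.2062  0.0551] F [-0.2  0.3 -0.5] w0.0204 g59
0.0085 t10.2 tcp [ 0.5964 -0.2062  0.0517] F [-0.2  0.  -0.1] w0.0199 g59
0.0075 t10.5 tcp [ 0.5965 -0.2062  0.051 ] F [ 0.4  0.1 -2. ] w0.0200 g59
```

Run:
```python
from r import *
p=np.array(bot.get_obs()["tcp_pos"])
for i in range(4):
    p=p-[0,0,.0007]; bot.move_l(p,v=.02); o=st()
    if o["wrist_force"][2]>2.5: break
bot.grip(.035); bot.hold(.2); st("open")
bot.move_l(p+[0,0,.08],v=.12); bot.hold(.3)
bot.move_pose(L(-13,100,200),ori(L(-13,100,200),LQ[2])); st(); save("r")
t=np.load("topr.npy"); s=np.load("sider.npy")
a=np.zeros((420,800,3),np.uint8); a[:400,:400]=crop(t,285,145,50,50,8); a[:400,400:]=crop(s,215,130,50,50,8); cv2.imwrite("pics/p3.png",a)
```

```text
t10.7 tcp [ 0.5967 -0.2062  0.0507] F [-1.4  0.1  2.5] w0.0201 g60
 t11.0 tcp [ 0.5967 -0.2062  0.0506] F [-3.   1.6  9.1] w0.0202 g60
open t11.5 tcp [ 0.5965 -0.2062  0.0494] F [ 0.2 -0.1  0.4] w0.0349 g0
 t13.8 tcp [0.5766 0.0897 0.1994] F [-0.6  0.4 -0.2] w0.0349 g0
```

View pics/p3.png

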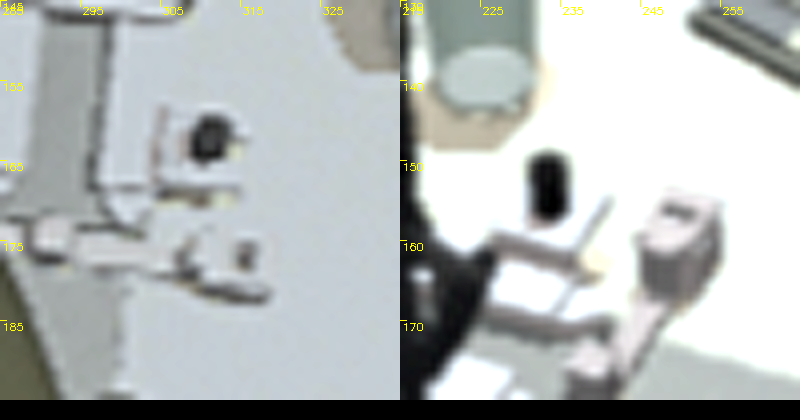

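Pin hangs upright in the notch: head at (310,161) in the top picture and (233,153) in the side one. Now the gate.

Run:
```python
from r import *
R=ori(L(-13,197,200),LQ[2]+np.pi/2)
bot.move_pose(L(-13,197,150),R); bot.grip(.045)
bot.move_l(L(-13,197,80),v=.15); bot.move_l(L(-13,197,40),v=.06); st("down")
bot.grip(.008); bot.hold(.2); st("grip")
y=np.array([-np.sin(LQ[2]),np.cos(LQ[2]),0]); p=L(-13,197,40)
for d in (.01,.02,.03,.036,.038,.0395,.041,.0425,.044,.0455):
    bot.move_l(p+y*d,v=.05); bot.hold(.1); o=st(d); f=np.dot(o["wrist_force"],y); print(f)
    if d>.035 and f<-7: break
```

```text
down t16.6 tcp [0.5886 0.1883 0.0401] F [-0.  -1.  -0.4] w0.0452 g0
grip t17.2 tcp [0.589  0.1898 0.0407] F [ 0.3  5.4 -0.5] w0.0130 g62
0.01 t17.6 tcp [0.5901 0.1985 0.0406] F [-0.4  1.4  5. ] w0.0130 g63
1.3446011935162931
0.02 t18.1 tcp [0.5914 0.2083 0.0406] F [-0.5  1.3  5.9] w0.0128 g63
1.194881128351527
0.03 t18.5 tcp [0.5927 0.2182 0.0406] F [-0.3  1.9  5.9] w0.0135 g63
1.8463881421236774
0.036 t18.9 tcp [0.5934 0.224  0.0406] F [0.6 1.3 6.8] w0.0131 g63
1.3512333510659624
0.038 t19.3 tcp [0.5936 0.2254 0.0406] F [-1.3 -0.5  7.8] w0.0129 g63
-0.6383195438924015
0.0395 t19.6 tcp [0.5938 0.2267 0.0406] F [-1.5 -0.9  7.8] w0.0131 g64
-1.054277713761664
0.041 t20.0 tcp [0.594  0.2281 0.0406] F [-1.2 -0.6  8.5] w0.0129 g64
-0.7908178594016276
0.0425 t20.3 tcp [0.5941 0.2295 0.0406] F [-0.7 -0.9  8.3] w0.0131 g64
-1.0099940112901242
0.044 t20.7 tcp [0.5942 0.2294 0.0406] F [-2.6 -5.5 11.9] w0.0130 g64
-5.8344913108597
0.0455 t21.0 tcp [0.5941 0.2295 0.0405] F [ -5.  -10.8  14.3] w0.0132 g64
-11.302337071351037
```

```bash
cat >> r.py <<'E'
BX={"A":(155,160,40,40),"B":(185,195,25,35),"C":(343,163,30,35)}
def chk(name,keys="ABC"):
    save(name); a=np.load("top0.npy").astype(int); b=np.load(f"top{name}.npy").astype(int)
    for k in keys:
        x,y,w,h=BX[k]; d=abs(a-b)[y:y+h,x:x+w].max(2); print(k,"changed px",(d>30).sum())
E
echo '[0.5763,-0.0072,-0.128]' > L.json
python3 - <<'E'
from r import *
bot.grip(.045); p=np.array(bot.get_obs()["tcp_pos"]); st()
bot.move_l(p+[0,0,.12],v=.15)
bot.move_pose(L(-13,-40,250),ori(L(-13,-40,250),LQ[2]+np.pi/2)); chk("s")
t=np.load("tops.npy"); s=np.load("sides.npy")
a=np.zeros((600,800,3),np.uint8); a[:350,:800]=crop(t,150,150,160,70,5); a[350:550,:520]=crop(t,320,150,104,40,5); cv2.imwrite("pics/p4.png",a)
E
```

```text
t21.4 tcp [0.5942 0.2333 0.0397] F [-0.4 -0.5  0.9] w0.0449 g0
A changed px 0
B changed px 0
C changed px 3
```

View pics/p4.png

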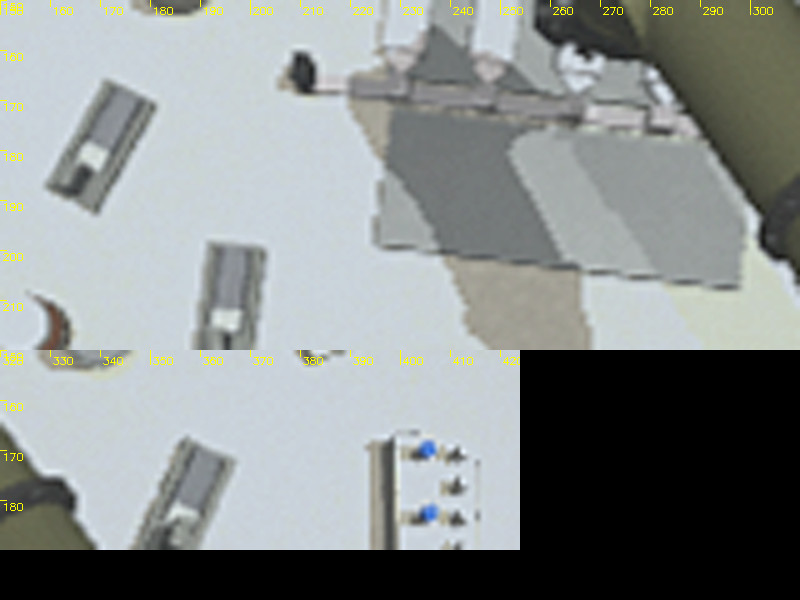

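Gate is open, with its knob now at (209,163), and the carriers haven't moved. Carrier C goes to bay 1 first.

```bash
cat >> r.py <<'E'
H=.024
def br(pa,aa,pb,ab):
    for k in(0,np.pi):
        q1=bot.inverse_kinematics(pa,Rz(aa+k)); q2=bot.inverse_kinematics(pb,Rz(ab+k))
        if q1 is not None and q2 is not None and abs(q1[6])<2.7 and abs(q2[6])<2.7: 
            yield max(abs(q1[6]),abs(q2[6])),k
def pick(q,by):
    f=pose(q,[[-.036,0,0]])[0]; ac=q[2]+np.pi/2; al=LQ[2]+np.pi/2
    k=min(br(f+[0,0,.1],ac,L(-130,by,60),al))[1]; R=Rz(ac+k)
    bot.move_pose(f+[0,0,.15],R); bot.grip(.04)
    bot.move_l(f+[0,0,.075],v=.15); bot.move_l(f+[0,0,H],v=.06); st("at fin")
    bot.grip(.008); bot.hold(.2); st("grip")
    bot.move_l(f+[0,0,.13],v=.12); st("lift")
    p=L(-128,by,130); bot.move_pose(p,Rz(al+k)); bot.move_l(L(-128,by,50),v=.12); st("over shelf")
def lower(by,z0=41,z1=34):
    z=z0
    while z>z1:
        bot.move_l(L(-128,by,z),v=.03); o=st(z)
        if o["wrist_force"][2]>2: break
        z-=.8
    return z
E
python3 - <<'E'
from r import *
pick([.5226,-.4099,-.455],-117); print(lower(-117))
save("u")
t=np.load("topu.npy"); s=np.load("sideu.npy")
a=np.zeros((600,800,3),np.uint8); a[:350,:400]=crop(t,260,150,80,70,5); a[:350,400:]=crop(s,215,155,80,70,5); cv2.imwrite("pics/p5.png",a)
E
```

```text
at fin t27.2 tcp [ 0.4904 -0.3944  0.0243] F [ 0.2 -0.3  0.1] w0.0399 g0
grip t27.7 tcp [ 0.4905 -0.3943  0.0246] F [0.4 1.4 5.6] w0.0132 g59
lift t28.7 tcp [ 0.49   -0.3936  0.1292] F [ 0.1 -0.2 -0.8] w0.0132 g58
over shelf t30.7 tcp [ 0.4347 -0.1076  0.0503] F [-0.5  1.1 -0.8] w0.0131 g58
41 t31.1 tcp [ 0.4344 -0.1068  0.041 ] F [ 0.3 -0.5 -0.9] w0.0135 g58
40.2 t31.4 tcp [ 0.4344 -0.1069  0.0402] F [ 0.   0.6 -0.7] w0.0129 g58
39.400000000000006 t31.6 tcp [ 0.4344 -0.1069  0.0394] F [ 0.9 -0.2 -1. ] w0.0131 g58
38.60000000000001 t31.9 tcp [ 0.4344 -0.1069  0.0386] F [-0.2  0.2 -0.2] w0.0133 g58
37.80000000000001 t32.1 tcp [ 0.4344 -0.1069  0.0378] F [-0.8 -0.3 -0.9] w0.0133 g58
37.000000000000014 t32.4 tcp [ 0.4344 -0.1069  0.0369] F [-0.3 -0.3 -0.2] w0.0130 g58
36.20000000000002 t32.6 tcp [ 0.4345 -0.1069  0.0365] F [-1.5  0.9  4.8] w0.0132 g59
36.20000000000002
```

View pics/p5.png

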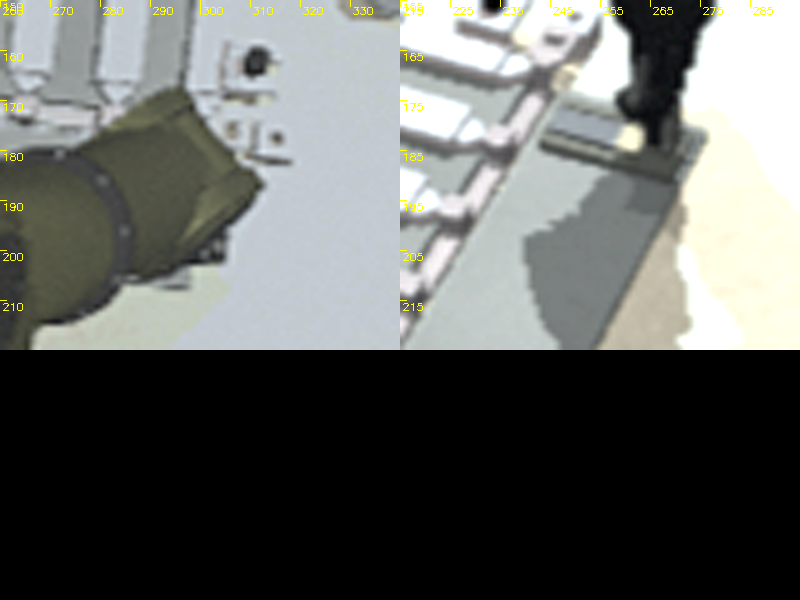

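Carrier sits flat on the shelf in front of bay 1 (side picture about (255,177)) and is aligned with it. I'll slide it in.

```bash
cat >> r.py <<'E'
def slide(by,zc,dy=0):
    ex=np.array([np.cos(LQ[2]),np.sin(LQ[2]),0]); ey=np.array([-ex[1],ex[0],0])
    off=dy
    for x in [-90,-75,-60,-50,-40,-30,-20,-10,0,8,14,18,20,21.5,23,24.5,26,27.5]:
        bot.move_l(L(x,by+off,zc),v=.08 if x<0 else .04); o=bot.get_obs(); F=np.array(o["wrist_force"])
        fx,fy=F@ex,F@ey; print(x,"Fx%.1f Fy%.1f Fz%.1f off%.1f"%(fx,fy,F[2],off),"tcp x %.1f"%((np.array(o["tcp_pos"])-L(0,by,0))@ex*1e3))
        if abs(fy)>4: off+=np.sign(fy)*.6
        if x>15 and fx<-9: return x,off
        if fx<-18: print("JAM"); return None,off
    return x,off
def release():
    p=np.array(bot.get_obs()["tcp_pos"]); bot.grip(.03); bot.move_l(p+[0,0,.09],v=.12); st("released")
E
python3 - <<'E'
from r import *
print(slide(-117,36.6))
E
```

```text
-90 Fx0.7 Fy0.2 Fz-0.3 off0.0 tcp x -90.3
-75 Fx0.9 Fy-0.6 Fz0.3 off0.0 tcp x -75.2
-60 Fx0.4 Fy0.6 Fz-0.3 off0.0 tcp x -60.1
-50 Fx0.1 Fy0.1 Fz-0.8 off0.0 tcp x -50.2
-40 Fx0.8 Fy0.0 Fz-0.2 off0.0 tcp x -40.0
-30 Fx1.1 Fy-0.5 Fz1.3 off0.0 tcp x -30.0
-20 Fx0.9 Fy-0.3 Fz1.0 off0.0 tcp x -20.0
-10 Fx0.9 Fy0.8 Fz-0.2 off0.0 tcp x -9.9
0 Fx0.8 Fy0.5 Fz1.0 off0.0 tcp x 0.7
8 Fx1.4 Fy-0.1 Fz0.9 off0.0 tcp x 8.7
14 Fx1.1 Fy-0.9 Fz0.0 off0.0 tcp x 14.6
18 Fx0.8 Fy0.6 Fz0.4 off0.0 tcp x 18.5
20 Fx-0.5 Fy-0.6 Fz0.8 off0.0 tcp x 20.1
21.5 Fx0.4 Fy-0.6 Fz-0.2 off0.0 tcp x 21.6
23 Fx-3.7 Fy0.9 Fz3.3 off0.0 tcp x 22.5
24.5 Fx-8.5 Fy0.2 Fz8.7 off0.0 tcp x 22.5
26 Fx-13.0 Fy1.5 Fz10.5 off0.0 tcp x 22.5
(26, 0)
```

```bash
cat >> r.py <<'E'
def changed(name,k):
    save(name); a=np.load("top0.npy").astype(int); b=np.load(f"top{name}.npy").astype(int)
    x,y,w,h=BX[k]; return (abs(a-b)[y:y+h,x:x+w].max(2)>30).sum()
E
python3 - <<'E'
from r import *
release(); bot.move_pose(L(-13,-40,250),ori(L(-13,-40,250),LQ[2]+np.pi/2))
n=[int(changed("v",k)) for k in "AB"]; print(n)
if max(n)<15:
    pick([.5368,.4081,-.463],39); z=lower(39,38.6); print(slide(39,z+.4))
else:
    t=np.load("topv.npy"); cv2.imwrite("pics/p6.png",crop(t,150,150,80,75,8))
E
```

```text
released t39.2 tcp [ 0.5833 -0.1256  0.1259] F [-0.2 -0.4 -0.6] w0.0302 g0
[43, 592]
```

Run:
```python
from r import *
t=np.load("topv.npy");s=np.load("sidev.npy")
a=np.zeros((600,800,3),np.uint8); a[:560,:400]=crop(t,150,155,50,70,8); a[:420,400:]=0
a[:]=0; a[:450,:360]=crop(t,152,160,60,75,6); a[:360,365:]=crop(s,170,255,72,60,6)[:, :435]; 
cv2.imwrite("pics/p6.png",a)
```

```text
Traceback (most recent call last):
ValueError: could not broadcast input array from shape (360,432,3) into shape (360,435,3)
```

View pics/p6.png

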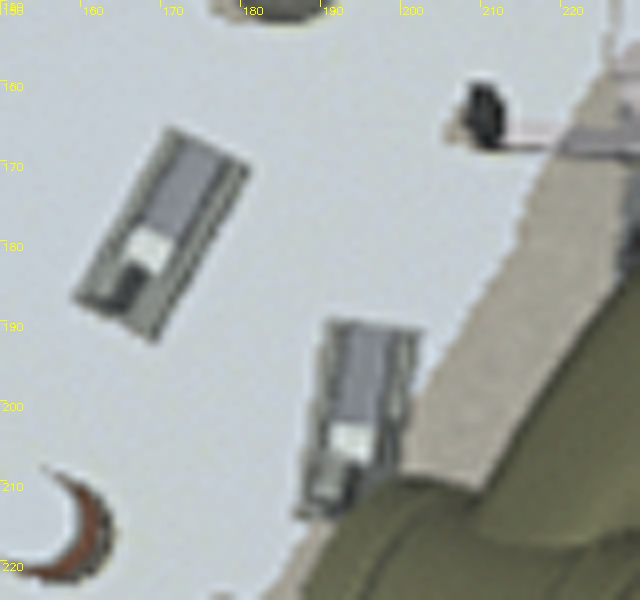

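The picture shows A unmoved and B knocked about 4 cm forward, with its front corners at about (190.8,189.3) and (202.4,190.8) in the top view. A next; then I'll re-measure B with the arm out of the way.

Run:
```python
from r import *
pick([.5368,.4081,-.463],39); z=lower(39,38.6); print(slide(39,z+.4))
```

```text
at fin t43.7 tcp [0.5048 0.4244 0.0243] F [-0.1 -0.  -0.4] w0.0400 g0
grip t44.2 tcp [0.505  0.4246 0.0246] F [-0.6  0.6  4.1] w0.0130 g59
lift t45.3 tcp [0.5041 0.4238 0.1291] F [-0.6 -0.2 -2.2] w0.0129 g58
over shelf t47.5 tcp [0.4547 0.0481 0.0503] F [-0.8 -0.  -0.8] w0.0132 g58
38.6 t48.0 tcp [0.4542 0.0478 0.0385] F [ 0.7 -0.4 -1. ] w0.0137 g58
37.800000000000004 t48.3 tcp [0.4544 0.0478 0.0378] F [-0.  -0.3 -1.3] w0.0134 g58
37.00000000000001 t48.5 tcp [0.4543 0.0478 0.037 ] F [ 0.1 -0.2 -0.4] w0.0132 g58
36.20000000000001 t48.8 tcp [0.4544 0.0478 0.0365] F [-1.1  0.5  4.7] w0.0131 g59
-90 Fx2.1 Fy0.8 Fz0.4 off0.0 tcp x -89.9
-75 Fx1.4 Fy-0.5 Fz1.1 off0.0 tcp x -75.1
-60 Fx1.1 Fy1.0 Fz2.7 off0.0 tcp x -59.9
-50 Fx0.4 Fy-0.1 Fz1.9 off0.0 tcp x -50.3
-40 Fx0.0 Fy-0.6 Fz2.0 off0.0 tcp x -39.9
-30 Fx0.3 Fy-0.5 Fz2.6 off0.0 tcp x -29.8
-20 Fx1.5 Fy0.3 Fz1.8 off0.0 tcp x -19.8
-10 Fx0.4 Fy0.1 Fz2.8 off0.0 tcp x -9.7
0 Fx-0.7 Fy-0.2 Fz3.0 off0.0 tcp x -0.1
8 Fx-1.5 Fy0.2 Fz4.0 off0.0 tcp x 7.9
14 Fx-1.8 Fy-0.9 Fz5.0 off0.0 tcp x 13.8
18 Fx-3.2 Fy-0.1 Fz6.3 off0.0 tcp x 17.4
20 Fx-4.7 Fy0.3 Fz7.8 off0.0 tcp x 18.9
21.5 Fx-4.7 Fy0.4 Fz8.1 off0.0 tcp x 20.3
23 Fx-4.5 Fy0.3 Fz7.5 off0.0 tcp x 21.8
24.5 Fx-5.8 Fy0.5 Fz8.6 off0.0 tcp x 23.1
26 Fx-9.6 Fy-0.4 Fz10.9 off0.0 tcp x 23.1
(26, 0)
```

Run:
```python
from r import *
release(); p=L(-60,-230,260); bot.move_pose(p,ori(p,LQ[2]+np.pi/2)); save("w"); st()
t=np.load("topw.npy");s=np.load("sidew.npy")
a=np.zeros((600,800,3),np.uint8); a[:450,:300]=crop(t,180,180,30,45,10); a[:,300:]=crop(s,215,260,50,60,10)
cv2.imwrite("pics/p7.png",a)
```

```text
released t55.2 tcp [0.6038 0.0285 0.1259] F [-0.2  0.6 -0.8] w0.0298 g0
 t57.1 tcp [ 0.4876 -0.2272  0.2595] F [ 0.2  0.8 -0.5] w0.0303 g0
```

View pics/p7.png

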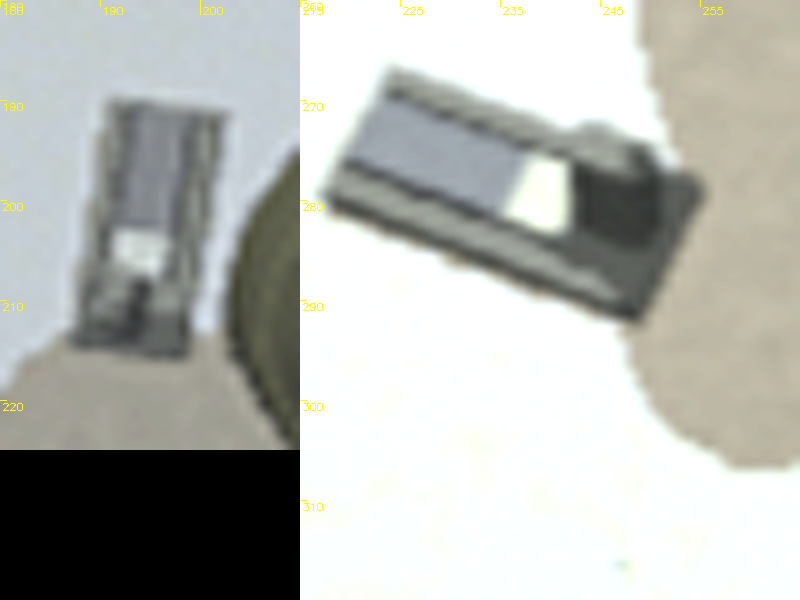

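B is now fully visible: top-view corners at about (190.3,189.6), (202.4,190.8), (198.3,215.1) and (186.8,214.1), with the fin to the rear.

Run:
```python
from r import *
C=[[55,25,10],[55,-25,10],[-55,-25,10],[-55,25,10],[-36,0,55]]
o=[("top",C[:4],px([(107,100),(228,112),(187,355),(72,345)],180,180,10)),("side",C,px([(22,195),(90,68),(403,185),(338,310),(312,143)],215,260,10))]
for sel in(o,o[:1],o[1:]):
    s=fit([.43,.3,-.1],sel); print(s.x,s.fun.reshape(-1,2).round(1).tolist())
print(fit([.43,.3,-.1,0],o).x)
q=fit([.43,.3,-.1],o).x
assert abs(fit([.43,.3,-.1],o[:1]).x-q)[:2].max()<.004
pick(q,-39); z=lower(-39,38.6); print(slide(-39,z+.4))
```

```text
[ 0.4315  0.2995 -0.1256] [[0.1, -0.1], [-0.6, 0.0], [-0.3, 0.7], [-0.2, 0.3], [-0.3, -0.3], [-0.2, -0.4], [-0.0, -0.9], [0.3, -0.0], [-0.1, 0.4]]
[ 0.4324  0.2984 -0.1242] [[0.3, -0.3], [-0.4, -0.2], [0.0, 0.5], [0.0, 0.1]]
[ 0.431   0.3003 -0.1295] [[-0.2, -0.2], [-0.1, -0.2], [0.1, -0.6], [0.3, 0.3], [-0.0, 0.7]]
[ 0.432   0.2987 -0.1276 -0.003 ]
at fin t61.0 tcp [0.3959 0.3041 0.0242] F [ 0.3 -0.4 -0. ] w0.0399 g0
grip t61.5 tcp [0.396  0.3043 0.0245] F [-0.3  0.1  6.4] w0.0129 g59
lift t62.6 tcp [0.3954 0.3036 0.1294] F [-0.  -0.  -0.9] w0.0131 g59
over shelf t64.7 tcp [ 0.4447 -0.0291  0.0503] F [ 0.2 -1.  -0.2] w0.0132 g59
38.6 t65.2 tcp [ 0.4443 -0.0295  0.0385] F [ 0.2 -0.1 -0. ] w0.0132 g59
37.800000000000004 t65.5 tcp [ 0.4444 -0.0295  0.0378] F [-0.4  0.7 -0.9] w0.0133 g59
37.00000000000001 t65.7 tcp [ 0.4444 -0.0295  0.037 ] F [-0.4  0.4 -0.6] w0.0130 g59
36.20000000000001 t66.0 tcp [ 0.4445 -0.0296  0.0365] F [-1.5  0.3  5.6] w0.0130 g59
-90 Fx0.2 Fy-0.3 Fz1.4 off0.0 tcp x -90.1
-75 Fx0.9 Fy-0.4 Fz0.3 off0.0 tcp x -75.3
-60 Fx0.9 Fy0.5 Fz2.1 off0.0 tcp x -60.1
-50 Fx0.0 Fy0.2 Fz1.7 off0.0 tcp x -50.2
-40 Fx0.9 Fy-0.1 Fz1.9 off0.0 tcp x -39.9
-30 Fx0.9 Fy0.6 Fz0.9 off0.0 tcp x -29.8
-20 Fx0.5 Fy0.4 Fz0.7 off0.0 tcp x -19.8
-10 Fx1.5 Fy-0.8 Fz1.0 off0.0 tcp x -9.8
0 Fx0.7 Fy-0.1 Fz1.5 off0.0 tcp x 0.2
8 Fx0.6 Fy0.6 Fz0.8 off0.0 tcp x 8.2
14 Fx0.5 Fy0.2 Fz0.9 off0.0 tcp x 14.0
18 Fx-1.0 Fy-0.6 Fz2.5 off0.0 tcp x 17.9
20 Fx-2.2 Fy0.5 Fz3.8 off0.0 tcp x 19.8
21.5 Fx-2.4 Fy-0.0 Fz3.0 off0.0 tcp x 21.5
23 Fx-3.0 Fy0.7 Fz2.5 off0.0 tcp x 23.0
24.5 Fx-6.8 Fy0.3 Fz7.0 off0.0 tcp x 22.9
26 Fx-12.4 Fy0.0 Fz12.0 off0.0 tcp x 22.9
(26, 0)
```

Run:
```python
from r import *
release(); p=np.array([.25,-.42,.3]); bot.move_pose(p,ori(p,LQ[2]+np.pi/2)); save("x"); st()
t=np.load("topx.npy");s=np.load("sidex.npy")
a=np.zeros((600,800,3),np.uint8); a[:450,:395]=crop(t,210,130,110,75,4)[:300].shape and 0 or 0
a[:360,:]=0; a[:260,:440]=crop(t,210,138,110,65,4); a[:600,440:]=0
S=crop(s,155,145,110,100,5); a[:]=0; a[:500,:550]=S; a[:240,555:800]=crop(t,210,150,49,48,5); a[250:490,555:800]=crop(t,259,150,49,48,5)
cv2.imwrite("pics/p8.png",a)
```

```text
released t72.4 tcp [ 0.5936 -0.0489  0.1259] F [ 0.2 -0.2 -0.4] w0.0297 g0
 t74.4 tcp [ 0.2508 -0.4196  0.2995] F [-0.4  0.3 -0.6] w0.0300 g0
```

View pics/p8.png

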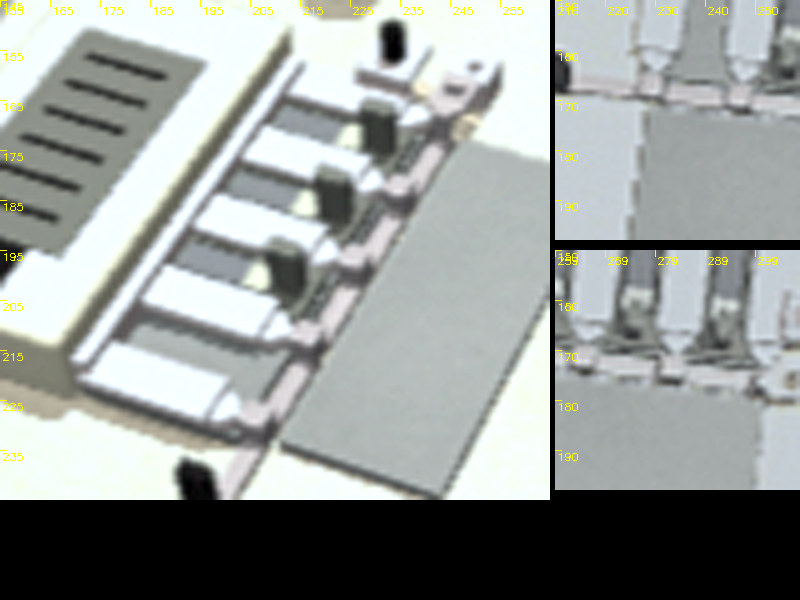

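The picture shows carriers home in bays 1–3 (fins at about (230,169), (221,183) and (212,198) in the side view), bay 4 empty and the pin upright. I'll shut the gate.

Run:
```python
from r import *
p=L(-13,237,160); bot.move_pose(p,ori(p,LQ[2]+np.pi/2)); bot.grip(.045)
bot.move_l(L(-13,237,80),v=.15); bot.move_l(L(-13,237,40),v=.06); st("down")
bot.grip(.008); bot.hold(.2); st("grip")
ey=np.array([-np.sin(LQ[2]),np.cos(LQ[2]),0])
for y in (227,217,207,201,199,197.5,196,194.5,193):
    bot.move_l(L(-13,y,40),v=.05); bot.hold(.1); o=bot.get_obs(); f=np.array(o["wrist_force"])@ey
    print(y,"F %.1f"%f,"y %.1f"%((np.array(o["tcp_pos"])-L(0,0,0))@ey*1e3))
    if y<204 and f>6: break
bot.grip(.04); bot.hold(.2); st("open"); q=np.array(bot.get_obs()["tcp_pos"])
bot.move_l(q+[0,0,.13],v=.15); p=np.array([.25,-.42,.3]); bot.move_pose(p,ori(p,LQ[2]+np.pi/2)); bot.hold(.5); save("y"); st()
# knob position check by image: dark centroid near knob, before/after, and pin/carriers unchanged
for n in("top","side"):
    a,b,i=[np.load(f"{n}{k}.npy").astype(int) for k in("x","y","0")]
    P=proj(pose(LQ,[[-.013,.197,.06],[-.013,.237,.06],[.045,-.192,.06],[.023,-.117,.05],[.023,-.039,.05],[.023,.039,.05]]),CAL[n])
    for nm,c in zip(("shut","open","pin","c1","c2","c3"),P.round().astype(int)):
        w=np.s_[c[1]-5:c[1]+6,c[0]-4:c[0]+5]; print(n,nm,"dark x,y,0:",[(k[w].max(2)<70).sum() for k in(a,b,i)],"diff x-y",(abs(a-b)[w].max(2)>40).sum(),"y-0",(abs(i-b)[w].max(2)>40).sum())
```

```text
down t78.9 tcp [0.5939 0.2295 0.0401] F [ 0.1 -0.3 -0. ] w0.0450 g0
grip t79.5 tcp [0.5939 0.2295 0.0405] F [-1.  -0.6  5.8] w0.0131 g59
227 F -0.8 y 226.2
217 F -2.0 y 216.0
207 F -1.0 y 205.9
201 F -1.6 y 200.2
199 F 0.1 y 198.8
197.5 F 0.9 y 197.6
196 F 2.8 y 197.0
194.5 F 6.4 y 197.0
open t83.1 tcp [0.5882 0.1871 0.0399] F [-0.3 -0.4  1.1] w0.0404 g0
 t87.3 tcp [ 0.25 -0.42  0.3 ] F [-0.1  0.4  0.4] w0.0399 g0
top shut dark x,y,0: [np.int64(0), np.int64(28), np.int64(28)] diff x-y 35 y-0 0
top open dark x,y,0: [np.int64(32), np.int64(0), np.int64(0)] diff x-y 46 y-0 0
top pin dark x,y,0: [np.int64(21), np.int64(21), np.int64(0)] diff x-y 0 y-0 28
top c1 dark x,y,0: [np.int64(23), np.int64(23), np.int64(2)] diff x-y 0 y-0 21
top c2 dark x,y,0: [np.int64(19), np.int64(18), np.int64(0)] diff x-y 0 y-0 16
top c3 dark x,y,0: [np.int64(23), np.int64(22), np.int64(0)] diff x-y 0 y-0 19
side shut dark x,y,0: [np.int64(20), np.int64(64), np.int64(64)] diff x-y 61 y-0 0
side open dark x,y,0: [np.int64(54), np.int64(1), np.int64(1)] diff x-y 70 y-0 0
side pin dark x,y,0: [np.int64(32), np.int64(32), np.int64(0)] diff x-y 0 y-0 51
side c1 dark x,y,0: [np.int64(49), np.int64(49), np.int64(12)] diff x-y 0 y-0 55
side c2 dark x,y,0: [np.int64(56), np.int64(56), np.int64(14)] diff x-y 0 y-0 59
side c3 dark x,y,0: [np.int64(52), np.int64(52), np.int64(15)] diff x-y 0 y-0 56
```

The knob is back at its shut position, and the pin and carriers haven't moved, so I'm handing the job in.

Run:
```python
from cell import bot
print(bot.job_done())
```

```text
the job is handed in; nothing more can be done
None
```

I handed the job in at about 87 s of the 208 s allowed, and no verdict came back: the pin hangs in its notch, all three carriers are home in bays 1–3 with fins to the rear (one was re-measured after being knocked about 4 cm aside), the gate is shut against its stop, and the red look-alike was never touched.

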